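# Unload the dead-weight tester into the mass boxes

### The arm

A 6-joint arm with a two-finger parallel gripper is mounted at the origin on the work surface. World frame = base frame: x ahead of the robot, y to its left, z up, the work surface at z = 0. Lengths are in m, angles in rad, forces in N, time in s.
With the tool pointing down it reaches from about 0.35 to 1 m from the base axis. Payload 7.1 kg.
Tool frame: the origin (TCP) lies at the very end of the fingers, on their centre line; the grasp point (between the pads) lies 19 mm behind it (manip.pinch_z is the distance from the TCP to the grasp point, in m); z points along the fingers, y is the line along which they close (so a half turn about z gives the same grasp; the last joint's range is limited). The gripper opens to 85 mm and grips with 20 to 120 N. Pads are 22 mm wide; open, the fingers measure 114 mm over their backs; the gripper's body (76 mm by 85 mm) begins 54 mm behind the grasp point. The pads swing forward as they close: fully open they stand 13 mm farther back than shut.
Start: joints at [-1.323, 0.423, 1.63, -0, 1.089, -0.019], TCP at [0.165, -0.603, 0.231] pointing down, gripper open.
Joint ranges: [-3, 3], [-0.9, 2.11], [0.09, 2.58], [-1.31, 4.45], [0.11, 2.69], [-2.54, 2.54]. Speed limits (rad/s): [2.39, 2.39, 3.01, 3.14, 3.14, 3.14].

### API

Orientations are given as a rotation vector (axis times angle).
In Python, from rig import manip gives the robot as it stands. Calls block until the motion is done:
- manip.move_to(position, orientation): joint-space move of the TCP to a pose.
- manip.servo_line(position, orientation=None, rate=0.15): straight line of the TCP; orientation=None keeps the orientation; rate is the mean speed in m/s.
- manip.set_joints(angles): joint-space move.
- manip.command_gripper(opening, f_grip=None): finger opening in m; f_grip is the grip in N (None keeps the last); returns when the fingers have stopped.
- manip.hold(seconds).
- manip.solve_ik(position, orientation): joint angles nearest the present ones, or None.
- manip.camera(name): name is "side" or "top" or "wrist"; returns a dict with "image" (400x640x3 uint8, red, green, blue), "fx", "fy", "cx", "cy" (pixels), "k1" (the pictures are not rectified: a ray, as slopes to the right and down, at radius r is drawn at 1 + k1 r^2 times it, then the intrinsics apply), "cam_to_world" (4x4, takes a point from camera to world coordinates); the wrist camera has in their place "mount" (4x4, takes a point from camera to tool coordinates, whose origin is the TCP and whose axes are the flange's). Camera axes: x right, y down, z forward; pixel columns grow to the right and rows downward; lengths in m; the calibration is good to about 2 mm. A picture is of the moment at which its call begins: read the wrist's pose just before it. There is no depth.
A pose or a line that the arm cannot do raises manip.IKError and nothing moves.
- manip.sign_off(): hands the job in; it is judged then, once.
Trained networks look in the newest picture that a camera, given by its name, has taken for a name from the list of things; names that differ only in an ending like _2 or _b are one class to them, and where a whole thing is asked for, a point or a joint stands for the part that bears it (a point fixed in the world has none). Each returns a list of dicts, best first, with "p" (0 to 1); they miss things now and then, are a little off and sometimes report something else, mostly with a low value. They report only what shows in the picture. A call takes as long as a camera call.
- manip.search_frame(camera, thing): "rect" ([left, top, right, bottom] in pixels, round what is visible of it).
- manip.regions_of(camera, thing): "pixels" (400x640 bool, what is visible of it) and "rect" ([left, top, right, bottom] in pixels, round what is visible of it).
Readings, each from a call of its own:
- manip.read_time(): time.
- manip.read_joint_positions(): joint angles.
- manip.read_joint_vel(): joint speeds.
- manip.read_tau(): joint torques, N m.
- manip.read_position(): TCP position.
- manip.read_ee_rot(): TCP orientation.
- manip.read_contact_force(): force on the tool from outside, world axes, zero at the start.
- manip.read_torque(): the same for the moment, N m.
- manip.read_width(): finger opening in m.
- manip.read_grip_force(): force on a finger pad.
Only numpy, scipy, OpenCV 4.12 (cv2) and the standard library are available. Lean on these libraries where they do the work, as an engineer would, in place of code of your own. Each camera call takes 0.05 s, during which the arm holds its last target. There are 200 camera calls.

### The job

The calibration is finished: take the masses off the dead-weight tester one at a time, from the top of the stack down, and put each into its own storage cup, the one whose well is made for its size, seated flat on the liner, knob or land side up. Set them down gently, never drop or knock one, and leave the pressure transmitter and the dial gauge where they stand.

Things in the scene. Friction and masses are not known exactly. Their poses are not given: they have to be found in the camera images.
- mass_xs: Disc mass, the smallest, aluminium, pale silver: 22 mm across, 18 mm high, plain edge to grip across; underside hollowed 4 mm inside a foot ring; a knob 10 mm across, 2.5 mm high, on top. About 20 g, loose. Topmost of the stack at the start. Origin: centre of underside; z up.
- mass_s: Disc mass, the second smallest, blackened steel, nearly black: 37 mm across, 18 mm high, plain edge to grip across; underside hollowed 4 mm inside a foot ring; on top a land 8 mm across, 2.5 mm high, that sits in the hollow of the mass above with 2 mm play. About 150 g, loose. Second from the top at the start, under the 22 mm one. Origin: centre of underside; z up.
- mass_m: Disc mass, the second largest, brass, yellow: 52 mm across, 18 mm high, plain edge to grip across; underside hollowed 4 mm inside a foot ring; on top a land 23 mm across, 2.5 mm high, that sits in the hollow of the mass above with 2 mm play. About 320 g, loose. Third from the top at the start, under the 37 mm one. Origin: centre of underside; z up.
- mass_l: Disc mass, the largest, bright steel, silver-grey: 67 mm across, 18 mm high; land as the others, 38 mm. About 500 g. Lowest at the start, on the round carrier plate (top 84 mm above bench) of the fixed blue tester, whose 52 mm high base reaches 75 mm from the stack axis towards the robot, up to 120 mm sideways, 265 mm away from it, nothing higher than the plate. Origin: centre of underside; z up.
- cup_xs: Storage cup (base of a round box), black plastic, blue liner, the smallest of four, for the 22 mm mass: 54 mm across the lip, 20 mm high; well 36 mm wide (7 mm of room all round), its floor 14 mm above the bench, 6 mm below the lip, whose upper 4 mm flares out by 3 mm. A seated mass stands 12 mm proud. Fixed to the bench. Origin: centre of underside, on the bench; z up.
- cup_s: Storage cup (base of a round box), black plastic, blue liner, the second smallest of four, for the 37 mm mass: 69 mm across the lip, 20 mm high; well 51 mm wide (7 mm of room all round), its floor 14 mm above the bench, 6 mm below the lip, whose upper 4 mm flares out by 3 mm. A seated mass stands 12 mm proud. Fixed to the bench. Origin: centre of underside, on the bench; z up.
- cup_m: Storage cup (base of a round box), black plastic, blue liner, the second largest of four, for the 52 mm mass: 84 mm across the lip, 20 mm high; well 66 mm wide (7 mm of room all round), its floor 14 mm above the bench, 6 mm below the lip, whose upper 4 mm flares out by 3 mm. A seated mass stands 12 mm proud. Fixed to the bench. Origin: centre of underside, on the bench; z up.
- cup_l: Storage cup (base of a round box), black plastic, blue liner, the largest of four, for the 67 mm mass: 99 mm across the lip, 20 mm high; well 81 mm wide (7 mm of room all round), its floor 14 mm above the bench, 6 mm below the lip, whose upper 4 mm flares out by 3 mm. A seated mass stands 12 mm proud. Fixed to the bench. Origin: centre of underside, on the bench; z up.
- transmitter: Bystander: blue pressure transmitter with a steel foot, loose, 2.2 kg, about 90 mm by 90 mm and 135 mm high. Origin: centre of its underside.
- gauge: Bystander: round dial gauge lying face up on a brass block, loose, 0.6 kg, 72 mm across, 46 mm high. Origin: centre of its underside.

How it is judged:
By the outcome, as a careful person would: the job done as asked, in the order asked, and still so for the second after the job is handed in, with the robot touching nothing.
It also fails if it takes over 109 s, if anything falls off the work surface, if the arm or the gripper's body presses on something with over 40 N, if the wrist force passes 120 N, or if a joint passes its speed limit or range.

## Working session

There is one attempt and no reset: what is moved stays moved. The work goes in short steps, each a Python script; the robot and the scene stay as the last script left them, time stands still between calls to the robot, and variables do not carry over. Pictures are saved under pics/ and viewed, at most 14 in all, crops included, and the job is handed in when it is done.

```bash
mkdir -p pics; ls
python3 - <<'E'
from rig import manip
import cv2,numpy as np
for n in ["side","top","wrist"]:
    c=manip.camera(n); cv2.imwrite(f"pics/{n}0.png",c["image"][:,:,::-1])
    print(n,{k:(np.round(v,4).tolist() if k!="image" else 0) for k,v in c.items()})
    if n!="wrist":
        for t in ["mass_xs","mass_s","mass_m","mass_l","cup_xs","cup_s","cup_m","cup_l","transmitter","gauge"]:
            print(t,[(np.round(d["rect"]).tolist(),round(d["p"],2)) for d in manip.regions_of(n,t)[:3]])
print(manip.read_time(),manip.pinch_z,manip.read_ee_rot(),manip.read_width())
E
```

```text
pics
rig.py
side {'image': 0, 'fx': 367.0361, 'fy': 367.0361, 'cx': 318.7815, 'cy': 205.9274, 'k1': 0.0133, 'cam_to_world': [[-0.9967, -0.047, 0.0657, 0.4079], [-0.0807, 0.5584, -0.8256, 0.8916], [0.0022, -0.8282, -0.5604, 0.7156], [0.0, 0.0, 0.0, 1.0]]}
mass_xs [([303.0, 181.0, 306.0, 187.0], 0.59), ([252.0, 352.0, 290.0, 398.0], 0.56), ([295.0, 194.0, 318.0, 205.0], 0.32)]
mass_s [([295.0, 196.0, 317.0, 207.0], 0.73)]
mass_m [([295.0, 196.0, 317.0, 207.0], 0.73)]
mass_l [([295.0, 196.0, 317.0, 207.0], 0.73)]
cup_xs [([268.0, 288.0, 292.0, 315.0], 0.61)]
cup_s [([339.0, 180.0, 360.0, 197.0], 0.68), ([322.0, 289.0, 362.0, 327.0], 0.59)]
cup_m [([339.0, 180.0, 360.0, 197.0], 0.68), ([322.0, 289.0, 362.0, 327.0], 0.59)]
cup_l [([339.0, 180.0, 360.0, 197.0], 0.68), ([322.0, 289.0, 362.0, 327.0], 0.59)]
transmitter [([313.0, 129.0, 343.0, 167.0], 0.58)]
gauge [([251.0, 351.0, 289.0, 397.0], 0.77)]
top {'image': 0, 'fx': 404.7178, 'fy': 404.7178, 'cx': 322.2314, 'cy': 202.5455, 'k1': -0.0458, 'cam_to_world': [[0.0103, -0.9756, 0.2193, 0.2509], [-0.9999, -0.0103, 0.0013, -0.0088], [0.001, 
[... 505 characters left out ...]
0], 0.81), ([209.0, 225.0, 241.0, 257.0], 0.8)]
cup_m [([398.0, 234.0, 425.0, 257.0], 0.93), ([400.0, 179.0, 421.0, 199.0], 0.81), ([209.0, 225.0, 241.0, 257.0], 0.8)]
cup_l [([398.0, 234.0, 425.0, 257.0], 0.93), ([400.0, 179.0, 421.0, 199.0], 0.81), ([209.0, 225.0, 241.0, 257.0], 0.8)]
transmitter [([460.0, 194.0, 508.0, 235.0], 0.67)]
gauge [([150.0, 182.0, 177.0, 206.0], 0.58)]
wrist {'image': 0, 'fx': 296.1028, 'fy': 296.1028, 'cx': 318.0745, 'cy': 202.4551, 'k1': -0.0369, 'mount': [[-0.0013, -0.9522, -0.3056, 0.0787], [1.0, -0.0013, 0.0, -0.0002], [-0.0004, -0.3056, 0.9522, -0.1439], [0.0, 0.0, 0.0, 1.0]]}
1.15 0.0187 [-3.11363608e+00 -4.17771418e-01  6.39207532e-05] 0.08522501659460294
```

View pics/top0.png

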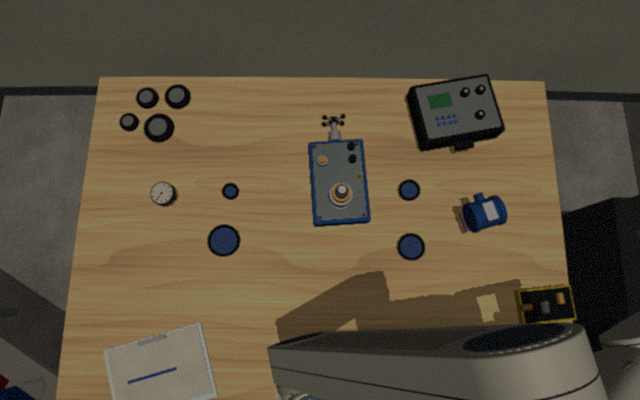

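View pics/side0.png

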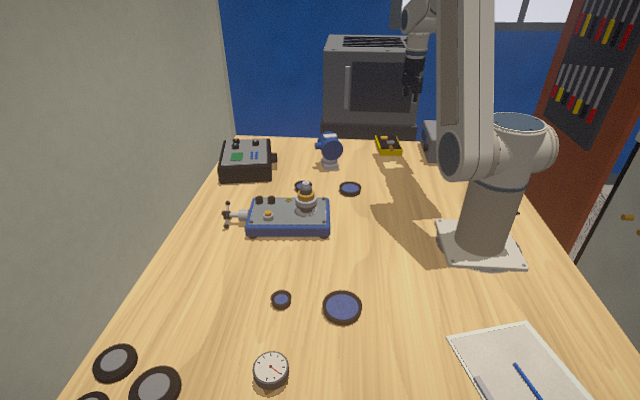

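The top view shows the stack at about (341,192), with the smallest cup at (230,191), the largest at (223,240), and the S and M cups at (409,189) and (411,246). Next I localise them coarsely and compare the sizes.

```bash
cat > h.py <<'E'
from rig import manip
import cv2,numpy as np
from scipy.spatial.transform import Rotation as R
def T():
    M=np.eye(4); M[:3,:3]=R.from_rotvec(manip.read_ee_rot()).as_matrix(); M[:3,3]=manip.read_position(); return M
def shot(n,save=None):
    t=T(); c=manip.camera(n); c["M"]=t@np.array(c["mount"]) if n=="wrist" else np.array(c["cam_to_world"])
    if save: cv2.imwrite(f"pics/{save}.png",c["image"][:,:,::-1])
    return c
def world(c,px,z):
    px=np.atleast_2d(np.asarray(px,float)); d=np.c_[(px[:,0]-c["cx"])/c["fx"],(px[:,1]-c["cy"])/c["fy"]]; s=d.copy()
    for _ in range(20): s=d/(1+c["k1"]*(s**2).sum(1,keepdims=True))
    r=np.c_[s,np.ones(len(s))]@c["M"][:3,:3].T; o=c["M"][:3,3]
    return o+r*((z-o[2])/r[:,2:])
def proj(c,p):
    q=(np.atleast_2d(p)-c["M"][:3,3])@c["M"][:3,:3]; s=q[:,:2]/q[:,2:]; s=s*(1+c["k1"]*(s**2).sum(1,keepdims=True))
    return s*[c["fx"],c["fy"]]+[c["cx"],c["cy"]]
def circ(P):  # least-squares circle -> cx,cy,r
    A=np.c_[2*P[:,:2],np.ones(len(P))]; x=np.linalg.lstsq(A,(P[:,:2]**2).sum(1),rcond=None)[0]
    return x[0],x[1],np.sqrt(x[2]+x[0]**2+x[1]**2)
def contour(mask):
    m=max(cv2.findContours(mask.astype(np.uint8),cv2.RETR_EXTERNAL,cv2.CHAIN_APPROX_NONE)[0],key=cv2.contourArea)
    return cv2.convexHull(m)[:,0,:]
def down(yaw): # tool pointing down, tool y rotated by yaw from world -y
    return (R.from_euler("z",yaw)*R.from_rotvec([np.pi,0,0])).as_rotvec()
E
python3 - <<'E'
from h import *
c=shot("top"); im=c["image"].astype(int)
for t in ["cup_xs","cup_s","gauge","transmitter","mass_s"]:
    for d in manip.regions_of("top",t)[:5]:
        P=world(c,contour(d["pixels"]),.02); print(t,round(d["p"],2),np.round(circ(P),4))
print("stack top", world(c,[342,189],.16),world(c,[341,197],.102))
print(R.from_rotvec(manip.read_ee_rot()).as_matrix().round(3))
g=im.min(2)
for u,v in [(230,191),(223,240),(409,189),(411,246)]: print(world(c,[u,v],.02)[0].round(4))
E
```

```text
cup_xs 0.81 [0.5541 0.2756 0.0276]
cup_s 0.87 [ 0.5633 -0.2708  0.0316]
cup_s 0.83 [ 0.3888 -0.2707  0.0389]
cup_s 0.75 [0.4014 0.2847 0.0481]
gauge 0.93 [0.5412 0.4792 0.0409]
transmitter 0.94 [ 0.4899 -0.4955  0.0714]
transmitter 0.45 [ 0.5449 -0.0641  0.0356]
mass_s 0.46 [ 0.5434 -0.0635  0.0353]
stack top [[ 0.52521104 -0.0600837   0.16      ]] [[ 0.51700447 -0.06007882  0.102     ]]
[[ 0.965  0.264  0.   ]
 [ 0.264 -0.965 -0.   ]
 [ 0.     0.    -1.   ]]
[0.5519 0.274  0.02  ]
[0.4019 0.2858 0.02  ]
[ 0.564  -0.2713  0.02  ]
[ 0.39   -0.2709  0.02  ]
```

Run:
```python
from h import *
manip.move_to([0.52,-0.06,0.27],down(0)); c=shot("wrist","w1")
print(manip.read_time(),manip.read_position())
for t in ["mass_xs","mass_s","mass_m","mass_l"]:
    for d in manip.regions_of("wrist",t)[:4]: print(t,round(d["p"],2),np.round(d["rect"]))
manip.command_gripper(.03,40); shot("wrist","w2"); print(manip.read_time(),manip.read_width())
a,b=[cv2.imread(f"pics/w{i}.png")[:,80:560] for i in (1,2)]; cv2.imwrite("pics/w12.png",cv2.resize(np.vstack([a,b]),None,fx=.75,fy=.75) )
```

```text
3.8167 [ 0.5199959  -0.06069118  0.26995032]
mass_xs 0.76 [304. 179. 331. 202.]
mass_xs 0.54 [430. 231. 486. 280.]
mass_s 0.96 [296. 167. 334. 209.]
mass_s 0.59 [296. 154. 345. 208.]
mass_s 0.59 [287. 145. 350. 209.]
mass_s 0.47 [429. 232. 490. 281.]
mass_m 0.96 [296. 167. 334. 209.]
mass_m 0.59 [296. 154. 345. 208.]
mass_m 0.59 [287. 145. 350. 209.]
mass_m 0.47 [429. 232. 490. 281.]
mass_l 0.96 [296. 167. 334. 209.]
mass_l 0.59 [296. 154. 345. 208.]
mass_l 0.59 [287. 145. 350. 209.]
mass_l 0.47 [429. 232. 490. 281.]
4.6417 0.029883792048960224
```

View pics/w1.png

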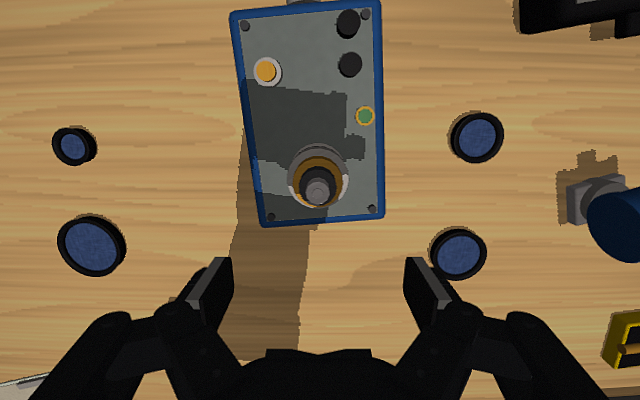

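View pics/w2.png

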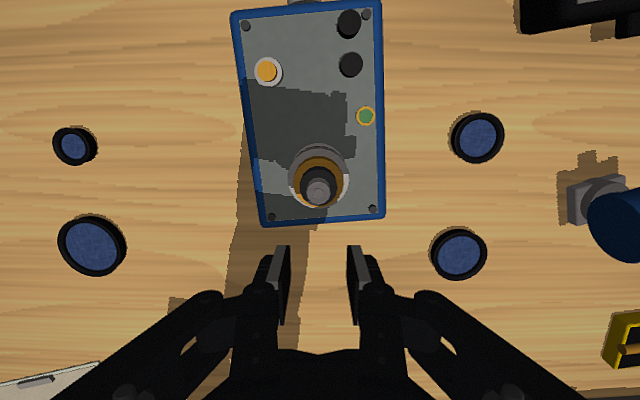

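The wrist view shows the stack with mass_xs on top at about (318,190). All four cups are visible: XS (74,146), L (91,245), S (475,137), M (458,253). Next I fit the positions to their known outlines.

```bash
cat >> h.py <<'E'
from scipy.optimize import least_squares
A=np.linspace(0,2*np.pi,90,endpoint=False)
def hull_fit(c,mask,r,z0,z1,g):
    """xy of an upright cylinder whose outline's centroid and area centre match the mask"""
    def cen(h): m=cv2.moments(h.reshape(-1,1,2).astype(np.float32)); return np.array([m["m10"],m["m01"]])/m["m00"],m["m00"]
    m0,a0=cen(contour(mask))
    def pred(p): return cen(cv2.convexHull(proj(c,np.vstack([np.c_[p[0]+r*np.cos(A),p[1]+r*np.sin(A),0*A+z] for z in (z0,z1)])).astype(np.float32)))
    s=least_squares(lambda p:pred(p)[0]-m0,g,diff_step=1e-3)
    return s.x,a0/pred(s.x)[1]   # position, area ratio (should be ~1)
NAMES=["xs","s","m","l"]; RAD=dict(xs=.011,s=.0185,m=.026,l=.0335); UND=dict(xs=.138,s=.120,m=.102,l=.084)
CUP=dict(xs=(.554,.275),s=(.563,-.271),m=(.389,-.271),l=(.401,.285))
def cups(c,cam):
    for k,g in CUP.items():
        for d in manip.regions_of(cam,"cup_"+k):
            h=contour(d["pixels"]); q=proj(c,[*g,.01])[0]
            if len(h)>5 and cv2.pointPolygonTest(h.reshape(-1,1,2).astype(np.float32),(float(q[0]),float(q[1])),False)>0:
                x,a=hull_fit(c,d["pixels"],RAD[k]+.016,0,.02,g); print(cam,k,round(d["p"],2),x.round(4),round(a,3)); break
def mass(c,k,g,cam="wrist"):
    out=[]
    for d in manip.regions_of(cam,"mass_"+k)[:4]:
        if len(contour(d["pixels"]))<5: continue
        x,a=hull_fit(c,d["pixels"],RAD[k],UND[k],UND[k]+.018,g); out.append((x.round(4).tolist(),round(a,3),round(d["p"],2)))
    return out
E
python3 - <<'E'
from h import *
c=shot("wrist"); cups(c,"wrist"); print(manip.read_position(),manip.read_ee_rot())
for k in NAMES: print(k,mass(c,k,(.52,-.06)))
c=shot("top","t1"); cups(c,"top")
c=shot("side","s1"); cups(c,"side"); print(mass(c,"xs",(.52,-.06),"side"))
E
```

```text
wrist s 0.91 [ 0.5608 -0.2748] 0.87
wrist m 0.91 [ 0.3849 -0.2738] 0.869
wrist l 0.61 [0.3991 0.2883] 0.918
[ 0.51998999 -0.0599954   0.2699991 ] [ 3.14157996e+00  4.77664863e-05 -2.50457002e-05]
xs [([0.5253, -0.0601], 0.914, 0.91), ([0.4677, 0.1706], 4.78, 0.16)]
s [([0.5364, -0.0597], 2.148, 0.87), ([0.5205, -0.0596], 0.385, 0.72), ([0.5255, -0.0598], 0.925, 0.69), ([0.5307, -0.0597], 1.569, 0.68)]
m [([0.5324, -0.0597], 1.272, 0.87), ([0.5154, -0.0597], 0.23, 0.72), ([0.5208, -0.0598], 0.551, 0.69), ([0.5262, -0.0597], 0.932, 0.68)]
l [([0.5282, -0.0597], 0.877, 0.87), ([0.5103, -0.0597], 0.159, 0.72), ([0.5159, -0.0599], 0.381, 0.69), ([0.5217, -0.0597], 0.644, 0.68)]
top xs 0.52 [0.5557 0.2759] 0.75
top s 0.82 [ 0.5651 -0.2733] 0.752
top m 0.91 [ 0.3898 -0.2715] 0.811
top l 0.92 [0.403 0.287] 0.883
side xs 0.61 [0.5521 0.2738] 0.717
side m 0.63 [ 0.3875 -0.2748] 0.832
side l 0.59 [0.4   0.284] 0.869
[]
```

The stack axis is about (0.5257, -0.060), and the cup estimates from the three cameras agree within about 3 mm. Now I pick mass_xs.

```bash
cat >> h.py <<'E'
STK=(.5256,-.0600); DROP=dict(xs=.0008,s=.0023,m=.0046,l=.0078)
F=dict(xs=25,s=40,m=50,l=70)
def tcp_off(k): return .008-DROP[k]     # TCP above underside so the tips stand 8 mm above it
def pick(k,xy=STK):
    w=2*RAD[k]; z=UND[k]+tcp_off(k)
    manip.command_gripper(min(.085,w+.016))
    manip.servo_line([*xy,z+.05],down(0),rate=.2); manip.servo_line([*xy,z],rate=.08); manip.hold(.2)
    manip.command_gripper(max(0,w-.004),F[k]); manip.hold(.2)
    print("grip",k,manip.read_width(),manip.read_grip_force(),manip.read_position())
    manip.servo_line([*xy,z+.015],rate=.04); manip.servo_line([*xy,.26],rate=.2)
    print("lifted",manip.read_width(),manip.read_contact_force(),"t",manip.read_time())
def over(k,xy,z=.16):
    manip.move_to([*xy,z],down(0)); manip.hold(.2); c=shot("wrist","o_"+k)
    for d in manip.regions_of("wrist","cup_"+k)[:3]:
        if len(contour(d["pixels"]))>5: print(round(d["p"],2),d["rect"],hull_fit(c,d["pixels"],RAD[k]+.016,0,.02,xy))
    print("expected",proj(c,[*xy,.014])); return c
def place(k,xy):
    z=.014+tcp_off(k)
    manip.servo_line([*xy,z+.03],rate=.15); manip.servo_line([*xy,z+.003],rate=.05); manip.hold(.3)
    f0=manip.read_contact_force()[2]; dz=.003
    while dz>-.003:
        dz-=.0005; manip.servo_line([*xy,z+dz],rate=.02); f=manip.read_contact_force()[2]
        if f-f0>1.5: break
    print("touch",k,"dz",dz,"df",f-f0); manip.hold(.1)
    manip.command_gripper(min(.085,2*RAD[k]+.016)); manip.hold(.1)
    manip.servo_line([*xy,z+.04],rate=.1); manip.servo_line([*xy,.2],rate=.25); print("t",manip.read_time())
E
python3 - <<'E'
from h import *
pick("xs"); over("xs",(.554,.275))
E
```

```text
grip xs 0.020446654188890006 24.487435519695282 [ 0.52587342 -0.06002225  0.14563752]
lifted 0.020458427767872732 [ 0.4403586  -1.06035087 -0.54145017] t 9.05
0.57 [289.7, 170.3, 343.2, 217.0] (array([0.55034335, 0.27468501]), 0.8666510717534316)
expected [[317.3493479  189.52021208]]
```

View pics/o_xs.png

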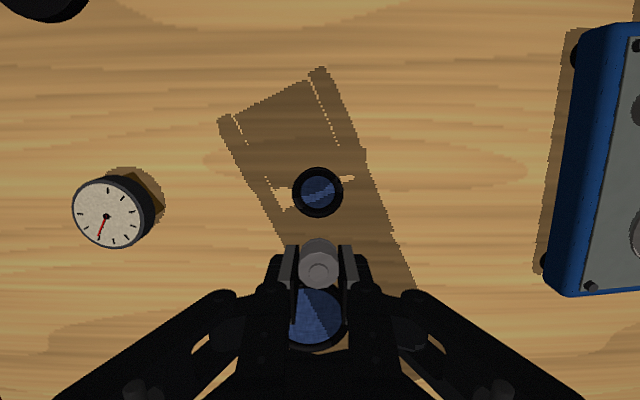

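The XS cup is centred at about (318,191), roughly 1.5 px from where I expected it. mass_xs is held upright between the pads at (319,262). Next I place it and go back for mass_s.

Run:
```python
from h import *
xy=(.5525,.2748); place("xs",xy)
c=shot("wrist","p_xs")
manip.move_to([.52,-.06,.27],down(0)); manip.hold(.2); c=shot("wrist","w_s"); cups(c,"wrist")
print(mass(c,"s",STK)); print(mass(c,"m",STK)); print("t",manip.read_time())
a,b=[cv2.imread(f"pics/{n}.png")[80:330,160:480] for n in ("p_xs","w_s")]; cv2.imwrite("pics/v1.png",np.hstack([a,b]))
```

```text
touch xs dz 0.0 df 5.113082515462936
t 15.8083
wrist xs 0.67 [0.5521 0.2775] 0.828
wrist s 0.64 [ 0.5612 -0.2744] 0.883
wrist m 0.95 [ 0.385  -0.2739] 0.896
wrist l 0.9 [0.3987 0.2887] 0.893
[([0.5297, -0.0601], 1.615, 0.77), ([0.5372, -0.06], 2.081, 0.63)]
[([0.5252, -0.0602], 0.96, 0.77), ([0.5332, -0.06], 1.233, 0.63)]
t 17.7
```

View pics/v1.png

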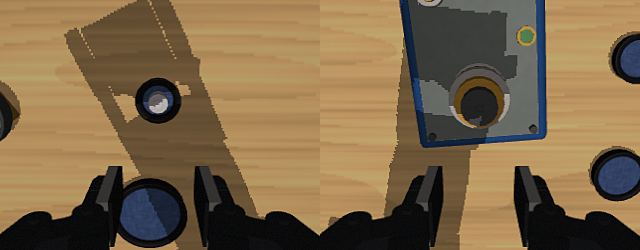

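mass_xs is seated centrally at (157,100), and mass_s is now on top of the stack at (480,105) and undisturbed. Next is mass_s, with the cup position checked from the liner colour.

```bash
cat >> h.py <<'E'
def liner(c,xy):
    im=c["image"].astype(int); b=((im[:,:,2]-im[:,:,0]>15)&(im[:,:,2]>40)).astype(np.uint8)
    b=cv2.morphologyEx(b,cv2.MORPH_CLOSE,np.ones((9,9))); n,l,s,cen=cv2.connectedComponentsWithStats(b)
    q=proj(c,[*xy,.014])[0]; i=min((i for i in range(1,n) if s[i,4]>150),key=lambda i:np.hypot(*(cen[i]-q)))
    r=circ(world(c,contour(l==i),.015)); print("liner",np.round(r,4)); return r
def transfer(k,xy,cupxy):
    pick(k,xy); c=over(k,cupxy); r=liner(c,cupxy); e=np.hypot(r[0]-cupxy[0],r[1]-cupxy[1])
    if e>.004: print("CHECK",e); return
    p=((r[0]+cupxy[0])/2,(r[1]+cupxy[1])/2); print("place at",p); place(k,p); shot("wrist","p_"+k)
E
python3 - <<'E'
from h import *
transfer("s",STK,(.5625,-.2735))
manip.move_to([.52,-.06,.27],down(0)); manip.hold(.2); c=shot("wrist","w_m"); cups(c,"wrist")
print(mass(c,"m",STK)); print(mass(c,"l",STK)); print("t",manip.read_time())
a,b=[cv2.imread(f"pics/{n}.png")[80:330,160:480] for n in ("p_s","w_m")]; cv2.imwrite("pics/v2.png",np.hstack([a,b]))
E
```

```text
grip s 0.03533433577148998 39.36245262622833 [ 0.52582203 -0.0599852   0.12633909]
lifted 0.035122240834466974 [-0.63445947 -0.31532686 -1.65172048] t 21.3667
0.83 [282.6, 301.0, 355.1, 350.7] (array([ 0.38835743, -0.27183137]), 1.1238133768587162)
0.56 [282.9, 158.3, 355.7, 224.7] (array([ 0.56007285, -0.27272392]), 0.9081877690783828)
expected [[319.53427345 189.48765973]]
liner [ 0.5611 -0.2723  0.0248]
place at (np.float64(0.5617966836355813), np.float64(-0.27289704978863194))
touch s dz 0.0005 df 3.7552579353704845
t 27.5
wrist xs 0.9 [0.5521 0.2775] 0.855
wrist s 0.74 [ 0.561  -0.2749] 0.866
wrist m 0.84 [ 0.3846 -0.274 ] 0.883
wrist l 0.92 [0.3987 0.2888] 0.892
[([0.5254, -0.06], 0.925, 0.95), ([0.53, -0.0601], 1.382, 0.89), ([0.5691, -0.2252], 0.312, 0.73)]
[([0.5208, -0.0599], 0.639, 0.95), ([0.5256, -0.06], 0.954, 0.89), ([0.567, -0.235], 0.221, 0.73)]
t 29.0083
```

View pics/v2.png

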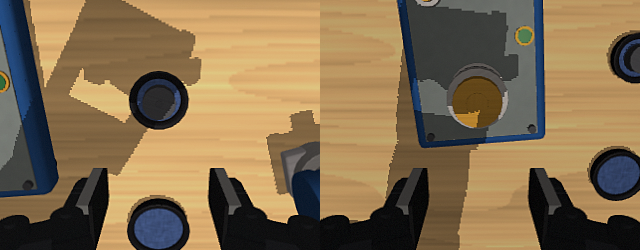

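mass_s is seated at (158,100), and mass_m is exposed and unmoved at (477,97). Next is mass_m.

Run:
```python
from h import *
transfer("m",STK,(.388,-.2728))
manip.move_to([.52,-.06,.27],down(0)); manip.hold(.2); c=shot("wrist","w_l"); cups(c,"wrist")
print(mass(c,"l",STK)); print("t",manip.read_time())
a,b=[cv2.imread(f"pics/{n}.png")[80:330,160:480] for n in ("p_m","w_l")]; cv2.imwrite("pics/v3.png",np.hstack([a,b]))
```

```text
grip m 0.04984591977846035 50.540499687194824 [ 0.5258192  -0.05992129  0.10619935]
lifted 0.04948359898033417 [ 0.02294439  0.01576244 -4.32469074] t 32.9
0.93 [274.8, 154.6, 362.5, 220.6] (array([ 0.38851589, -0.27241723]), 0.8384825333030742)
0.73 [278.2, 0.0, 361.3, 33.2] (array([ 0.54290021, -0.27270027]), 0.23983711667739138)
expected [[318.76040259 189.9777065 ]]
liner [ 0.387  -0.2721  0.0322]
place at (np.float64(0.38751085705457866), np.float64(-0.2724592176894052))
touch m dz 0.0005 df 8.503472894389796
t 39.175
wrist xs 0.96 [0.5524 0.2779] 0.893
wrist s 0.27 [ 0.5595 -0.2807] 0.318
wrist m 0.63 [ 0.3847 -0.2737] 0.892
wrist l 0.62 [0.3989 0.2888] 0.897
[([0.5665, -0.2355], 0.201, 0.83), ([0.4236, -0.2349], 0.408, 0.67), ([0.5252, -0.0598], 0.97, 0.62)]
t 40.7417
```

View pics/v3.png

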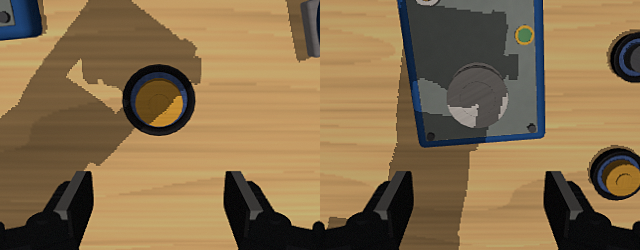

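mass_m is seated at (158,100), and mass_l is alone on the carrier at (477,95). Last one: mass_l.

Run:
```python
from h import *
transfer("l",STK,(.4005,.2868))
manip.move_to([.45,0,.33],down(0)); manip.hold(.3); c=shot("wrist","e1"); cs=shot("side","e2"); shot("top","e3"); print("t",manip.read_time())
a=cv2.imread("pics/p_l.png")[80:330,160:480]; b=cv2.imread("pics/e1.png")
cv2.imwrite("pics/v4.png",np.vstack([b,np.hstack([a,cv2.imread("pics/e2.png")[100:350,180:500]])])[:600])
```

```text
grip l 0.06409818528023357 73.72108697891235 [ 0.52583746 -0.05990427  0.08528855]
lifted 0.06417063281392367 [ 0.20291577 -1.19558213 -4.81444686] t 44.85
0.58 [273.2, 143.5, 364.7, 213.9] (array([0.40703346, 0.28553509]), 0.7410594189782489)
expected [[317.85087601 189.6838649 ]]
liner [0.4    0.286  0.0394]
place at (np.float64(0.40026913239420014), np.float64(0.2863846845642647))
touch l dz 0.001 df 4.661067098672646
t 51.3
t 53.0083
```

View pics/v4.png

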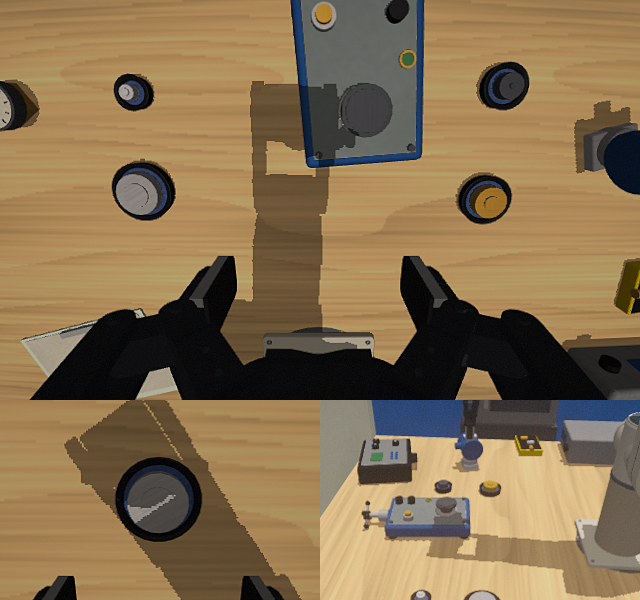

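View pics/e2.png

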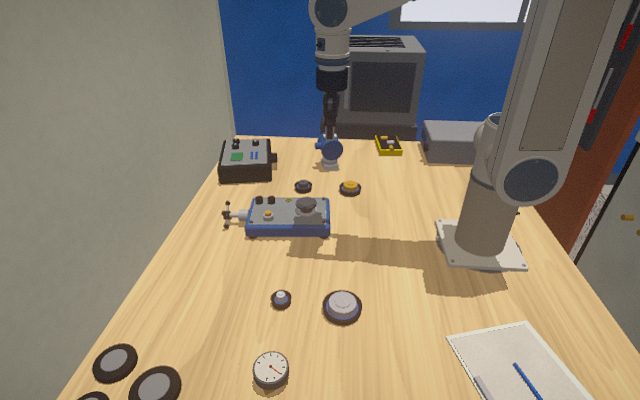

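The pictures show all four masses seated flat: xs (281,298), l (342,306), s (303,186), m (350,188) in the side view. The carrier is empty, the bystanders are where they were, and the arm is clear of everything.

```bash
python3 -c "
from rig import manip
print(manip.sign_off())"
```

```text
the job is handed in; nothing more can be done
None
```

All four masses were taken from the top down and now sit flat, knob or land side up, in their own cups; the transmitter and gauge were not touched, and the job was handed in at about 53 s.

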